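Stamp the book on the sloping rest

ROBOT

A 6-joint arm with a two-finger parallel gripper is mounted at the origin on the work surface. World frame = base frame: x ahead of the robot, y to its left, z up, the work surface at z = 0. Lengths are in mm, angles in rad, forces in N, time in s.
With the tool pointing down it reaches from about 275 to 750 mm from the base axis. Payload 10.2 kg.
Tool frame: the origin (TCP) lies between the finger pads; the fingertips stand 8 mm ahead of it and the grasp point (between the pads) lies 11 mm behind it; z points along the fingers, x is the direction in which the jaws open and shut, and the axes are right-handed (so a half turn about z gives the same grasp; the last joint's range is limited). The gripper opens to 85 mm and grips with 20 to 120 N. Pads are 22 mm wide; open, the fingers measure 114 mm over their backs; the gripper's body (76 mm by 85 mm) begins 54 mm behind the grasp point. The pads swing forward as they close: fully open they stand 13 mm farther back than shut.
Start: joints at [1.05, 0.313, 1.498, -0, 1.331, -0.223], TCP at [154.057, 501.894, 239.294] pointing down, gripper open.
Joint ranges: [-2.94, 2.94], [-0.97, 2.17], [0.19, 2.56], [-1.23, 4.37], [0.02, 3.11], [-2.88, 2.88]. Speed limits (rad/s): [2.39, 2.39, 3.01, 3.14, 3.14, 3.14].

INTERFACE

Orientations are given as a unit quaternion [w, x, y, z].
In Python, from rig import sense, eyes, ctrl gives the robot as it stands.
- The arm moves only by the tool move_arm, never from a script. Its argument "rows" is a list that holds one entry, the list of rows, each a list of 5 numbers: the shift along the tool's x, y, z in mm, then the turn about the tool's z in units of 6 degrees (1.0 is 6 degrees), then the gripper command: -1 is shut, 1 is fully open, values between are in proportion. In form: [[[dx, dy, dz, roll, jaw], ...]]. A call has 1 to 12 rows; each row is the pose to reach, as a shift and turn from the pose measured when the call began, along the tool's axes at that moment; what a row does not reach only later rows make up. A row lasts 1/8 s, in which the tool goes at most 62.5 mm and 10.7 degrees, less where a joint would pass 70% of its speed; a pose out of reach is approached as far as the arm can. A call with a gripper value outside its range is refused whole. The fingers move at their own pace and stop on an object; "squeeze" is the grip in N (left out, the last holds). Time passes only in rows, so rows that repeat a pose let the fingers close. It gives the time, the measured TCP pose, the force and the opening at its end, in the units of the state.
- sense(): the state, without advancing time (a new reading comes with each control period).
- eyes.capture(name): name is "scene" or "top"; returns a dict with "color" (400x640x3 uint8, blue, green, red), "vertical_fov" (degrees; the focal length in pixels is half the picture's height over the tangent of half this angle, whatever the lens; pixels are square), "cx", "cy" (the principal point, pixels), "xyz" and "attitude" of the camera in the world. Camera axes: x right, y down, z forward; pixel columns grow to the right and rows downward; lengths in mm; the calibration is good to about 2 mm. A picture is of the moment at which its call begins. There is no depth.
- ctrl.finish_job(): hands the job in, once; it reports no verdict.
The state is a dict: "time_s": time; "joints": joint angles; "dq": joint speeds; "tau": joint torques, N m; "eef_pos": TCP position; "ee_rot": TCP orientation; "force": force on the tool from outside, world axes, zero at the start; "wrist_torque": the same for the moment, N m; "grip_width": opening from 0.0 (shut) to 1.0 (fully open).
Only numpy, scipy, OpenCV 4.12 (cv2) and the standard library are available. Lean on these libraries where they do the work, as an engineer would, in place of code of your own. Each camera call takes 0.05 s, during which the arm holds its last target. There are 200 camera calls.

TASK

Take the stamp with the oblong foot from the stamp tray and stamp the open book on the sloping rest: set the foot flat and straight inside the printed rectangle on the right-hand page and push the handle fully down to its stop for a moment. Do not press that stamp down anywhere else. Then put it back upright in the tray and let go, leaving the round stamp and the other things on the table where they are.

Things in the scene. Friction and masses are not known exactly. Their poses are not given: they have to be found in the camera images.
- stamp: Loose self-inking stamp with an oblong foot, about 140 g, upright in the tray. Origin: centre of the foot's underside; z up through the handle. Foot 38 (x) by 60 (y) by 6 mm. Handle: shoulder 38 x 58 mm from 22 to 52 mm up, on it a grip block 24 mm (x) by 46 mm (y) from 52 to 94 mm, to be pinched across x. Lifted by the handle, the foot hangs from it. Half a turn about z makes no difference
- stamp_handle (a joint): How far the oblong stamp's handle is pressed down towards its foot: 0 at rest, 0.014 m at the stop. The spring pushes back 4 N at the start and 11 N at the stop, and returns the handle when let go
- stamp_place (a point): Centre, on the paper, of the printed rectangle (dark outline 53 mm along x, 75 mm along y) on the lower half of the right-hand page (as one reads it from its lower edge; the one farther from the robot). z: straight out of the page, 28 degrees from vertical, leaning to the robot's right; x: up the page; y: to the left, along the long side. The stamp's y goes along this y, either way round
- rest: Fixed wooden book rest 300 mm wide (its y), 220 mm deep (its x), sloping up 28 degrees along its x from about 30 mm at the low edge to 138 mm. It stands sideways to the robot, low edge towards the robot's right. Origin: centre of its underside on the table. The open book (260 x 196 mm, page surface 16 mm above the board) lies on it near the ledge
- book (a joint): How far the heavy open book lies along the rest's y (+: reader's left) from its middle, m; it is stiff and stays where it is under normal pressing
- tray: Fixed grey stamp tray, 140 mm (x) by 230 mm (y); its floor, 130 by 220 mm, is 8 mm above the table and the rim 14 mm. Origin: centre of its underside. The two stamps stand in it, about 55 mm either side of the middle along y, in either order
- round_stamp: The other stamp: round foot 46 mm across, round handle 30 mm across at the top, 94 mm tall, same plastics, standing in the tray. Not to be used. Origin: centre of its underside
- loupe: Dark metal magnifier, 44 mm across, 42 mm tall, standing behind the tray. Leave alone. Origin: centre of its underside
- pencil_cup: White cup, 72 mm across, 95 mm tall, standing behind the tray. Leave alone. Origin: centre of its underside
- brush: Dusting brush, 190 mm long, lying along the low edge of the rest. Leave alone
- weight: Brass paperweight with a knob, 52 mm across, 46 mm tall, in front of the tray. Leave alone. Origin: centre of its underside
- tape: Tape dispenser, 130 mm long, 75 mm tall, at the far side of the table. Leave alone. Origin: centre of its underside
There are look-alikes about, which are no part of the job. What is shaped like the stamp but green is not meant.

How it is judged (in metres and radians):
On the way:
1. the oblong stamp stands flat (0.12 rad) and straight (0.17 rad) in the printed rectangle (12 mm from its centre), handle pressed to the stop (12.5 of 14 mm or more) for 0.15 s (distance between stamp and stamp_place below 0.012 m and angle between the y axis of stamp and the y axis of stamp_place, either way round below 0.17 rad and angle between the z axis of stamp and the z axis of stamp_place, either way round below 0.12 rad and value of joint stamp_handle above 0.0125 m), for 0.15 s.
At the end, for the whole second after the job is handed in: After that impression, the oblong stamp stands released and at rest in the tray, its foot on the floor inside the rim (centre within 50 mm along x and 90 mm along y of the tray's centre), upright within 0.1 rad, its handle up again (pressed under 2 mm) (x of stamp in the frame of tray between -0.05 and 0.05 m and y of stamp in the frame of tray between -0.09 and 0.09 m and z of stamp in the frame of tray between 0.004 and 0.012 m and angle between stamp's own z axis and vertical below 0.1 rad and linear speed of stamp below 0.02 m/s and value of joint stamp_handle below 0.002 m); the robot touches nothing.
It fails at once if the oblong stamp is pressed down (handle more than 10 mm) more than 30 mm away from the rectangle's centre (value of joint stamp_handle above 0.01 m and distance between stamp and stamp_place above 0.03 m).
It fails at once if the round stamp is shifted by more than 30 mm or tipped (distance of round_stamp from where it was at the start of the episode above 0.03 m or angle between round_stamp's own z axis and vertical above 0.4 rad).
It fails at once if another thing on the table is shifted by more than 30 mm (distance of any of loupe, pencil_cup, brush, weight, tape from where it was at the start of the episode above 0.03 m).
It also fails if it takes over 54 s, if anything falls off the work surface, if the arm or the gripper's body presses on something with over 40 N, if the wrist force passes 120 N, or if a joint passes its speed limit or range.

## Working session

There is one attempt and no reset: what is moved stays moved. The work goes in short steps, Python scripts to look and compute and a tool call to move; the robot and the scene stay as the last step left them, time stands still between calls to the robot, and variables do not carry over. Pictures are saved under pics/ and viewed, about 8 in all and at most 12, crops included, and the job is handed in when it is done.

Besides the shell and the picture viewer there is one more tool, called after ">>>" as name(argument=value, ...) on one line, values as JSON. move_arm: Moves the arm, as the interface text tells. Its arguments: {"type":"object","properties":{"rows":{"type":"array","items":{"type":"array","items":{"type":"array","items":{"type":"number"}}}},"squeeze":{"type":"number"}},"required":["rows"]}

```bash
mkdir -p pics
cat > h.py <<'E'
import numpy as np,cv2,json
from scipy.spatial.transform import Rotation as R
from rig import sense,eyes,ctrl
def cap(n,f):
    c=eyes.capture(n); cv2.imwrite(f'pics/{f}.png',c['color'])
    d={k:(np.array(v).tolist() if k!='color' else None) for k,v in c.items()}; json.dump(d,open(f'pics/{f}.json','w')); return c
def load(f): return json.load(open(f'pics/{f}.json'))
def rot(a):
    a=np.array(a,float)
    return a if a.shape==(3,3) else R.from_quat(a[[1,2,3,0]]).as_matrix()
def F(c): return 200/np.tan(np.radians(c['vertical_fov'])/2)
def ray(c,u,v):
    d=rot(c['attitude'])@np.array([(u-c['cx'])/F(c),(v-c['cy'])/F(c),1]); return np.array(c['xyz']),d
def onz(c,u,v,z):
    o,d=ray(c,u,v); return o+d*(z-o[2])/d[2]
def proj(c,p):
    q=rot(c['attitude']).T@(np.array(p,float)-np.array(c['xyz'])); return q[:2]/q[2]*F(c)+[c['cx'],c['cy']]
def tri(c1,p1,c2,p2):
    o1,d1=ray(c1,*p1);o2,d2=ray(c2,*p2)
    s=np.linalg.lstsq(np.c_[d1,-d2],o2-o1,rcond=None)[0]
    a,b=o1+s[0]*d1,o2+s[1]*d2; return (a+b)/2,np.linalg.norm(a-b)
E
python3 - <<'E'
from h import *
for n in('scene','top'):
    c=cap(n,n+'0'); print({k:v for k,v in c.items() if k!='color'})
print(sense())
E
```

```text
{'vertical_fov': 55.29105539178366, 'cx': 314.76108193974295, 'cy': 198.36737467305818, 'xyz': array([1081.23235726,  503.96674977,  670.59015752]), 'attitude': array([-0.16224882,  0.32649727,  0.84576497, -0.38955931])}
{'vertical_fov': 50.47325996282501, 'cx': 322.0468337951806, 'cy': 197.18627385661375, 'xyz': array([ 530.95070987,    9.96567994, 1124.18834299]), 'attitude': array([ 0.02488324, -0.70059924,  0.71243896, -0.03118096])}
{'time_s': 0.1, 'joints': array([ 1.04960425e+00,  3.13391176e-01,  1.49833697e+00,  3.40807435e-05,
        1.33096696e+00, -2.23424517e-01]), 'dq': array([ 0.00044556, -0.00147445, -0.00318235,  0.0005136 , -0.00096294,
        0.00026705]), 'tau': array([ 1.71432817e-03, -4.12904048e+01, -2.60144949e+01, -3.09958223e-04,
        3.06666378e-03,  1.88273742e-05]), 'eef_pos': array([153.94073233, 501.71211348, 238.80284524]), 'ee_rot': array([ 2.06126321e-04,  8.04174763e-01,  5.94392670e-01, -5.11503003e-04]), 'force': array([-0.22927223,  0.41388126, -0.28461424]), 'wrist_torque': array([ 0.01052548, -0.01556523,  0.00463228]), 'grip_width': 0.9992597851584932}
```

View pics/scene0.png

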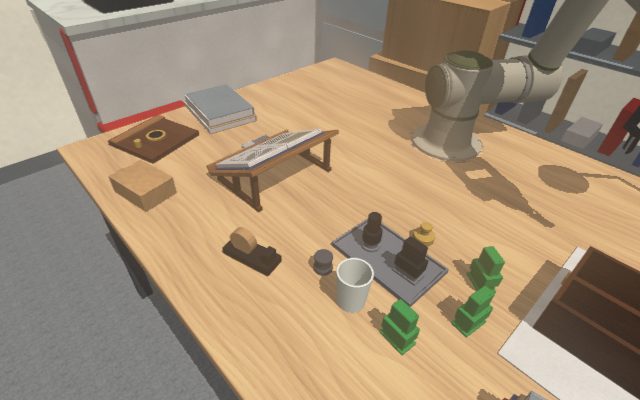

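View pics/top0.png

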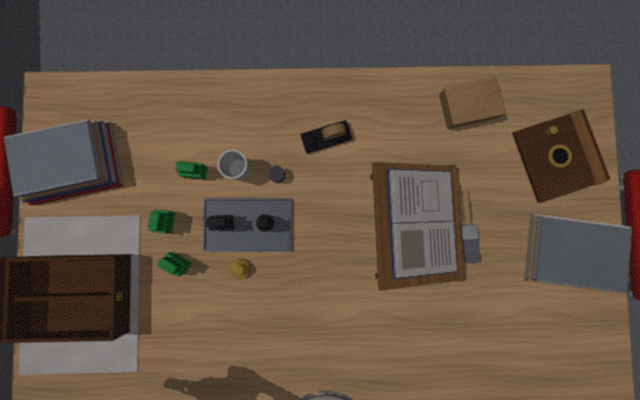

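The scene picture shows the tray at about (390,258), with the round stamp at (374,230) and the oblong one at (412,257). In the top picture they are at (265,223) and (220,223), and the printed rectangle on the far page is near (430,196). Look-alikes: three green stamps at top (190,170), (162,222) and (175,264). The dark oblong one in the tray, top (220,223), fits the description. I'll confirm it in an enlarged crop.

Run:
```python
import cv2,numpy as np
t=cv2.imread('pics/top0.png');s=cv2.imread('pics/scene0.png')
z=lambda i,x,y,w,h,k:cv2.resize(i[y:y+h,x:x+w],None,fx=k,fy=k,interpolation=cv2.INTER_CUBIC)
a=z(t,200,193,100,62,4); b=z(s,360,200,100,100,4)[:352]
c=z(t,380,160,90,70,4); d=z(s,205,120,100,62,4)
im=np.zeros((600,800,3),np.uint8)
im[:248,:400]=np.clip(a*1.8,0,255); im[:352,400:]=np.clip(b*1.8,0,255); im[250:530,:360]=c; im[352:600,400:]=d
cv2.imwrite('pics/crop1.png',im)
```

```text
(no output)
```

View pics/crop1.png

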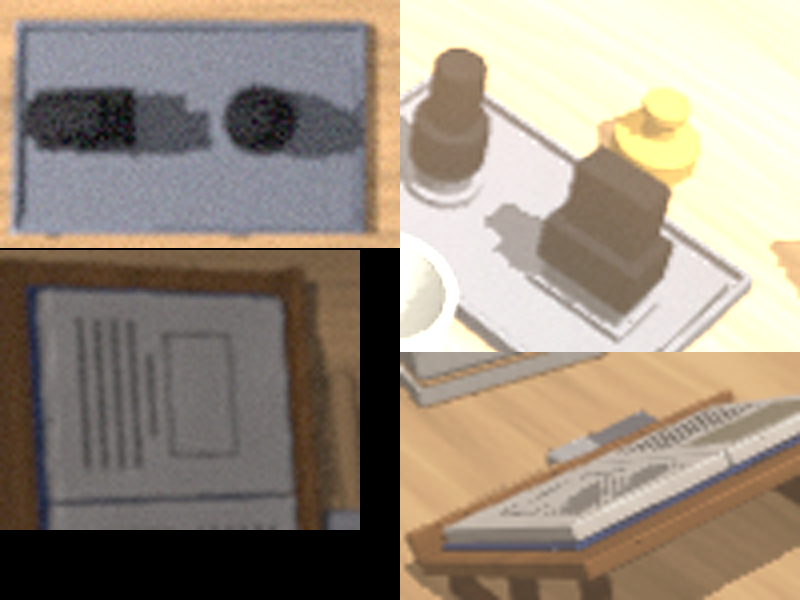

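```bash
cat > fit.py <<'E'
from h import *
from scipy.optimize import least_squares,minimize
T=load('top0');S=load('scene0')
tr=[onz(T,*p,14) for p in [(204.5,198.5),(291,198.5),(203.75,251.75),(292,251.75)]]
print('tray',np.round(tr,0).tolist(),np.mean(tr,0))
for a,b in [((389.25,170),(249.5,163.75)),((450.75,169.5),(216.25,163.75))]: print('page',tri(T,a,S,b))
# rectangle: x,y,z,yaw ; rows up the page
def RP(yaw): return (R.from_euler('z',yaw)*R.from_euler('y',-28,degrees=True)).as_matrix()
pix=np.array([(420.75,181.25),(437.25,180.5),(439.5,211.5),(422.75,211)])
# top image: left=up page(+x), image up=far; y (left for reader) = toward robot
loc=np.array([(26.5,-37.5,0),(-26.5,-37.5,0),(-26.5,37.5,0),(26.5,37.5,0)])
def res(q,z=None):
    zz=q[3] if z is None else z
    return np.ravel([proj(T,[q[0],q[1],zz]+RP(q[2])@l)-p for l,p in zip(loc,pix)])
for z in (None,75,85,95):
    r=least_squares(lambda q:res(q,z),[560,-290,np.pi/2,80],x_scale=[10,10,.1,10]); print('rect',z,r.x,r.cost,np.round(r.fun,1))
# stamp silhouette fit
def bx(sx,sy,a,b): return np.array([(i*sx/2,j*sy/2,k) for i in(-1,1) for j in(-1,1) for k in(a,b)])
parts=[bx(38,58,22,52),bx(24,46,52,94)]
def mask(c,q):
    m=np.zeros((1600,2560),np.uint8)
    M=R.from_euler('z',q[2]).as_matrix()
    for P in parts:
        h=np.array([proj(c,[q[0],q[1],8]+M@l) for l in P]); h=(h+.5)*4
        cv2.fillConvexPoly(m,cv2.convexHull(h.astype(np.int32)),255)
    return cv2.resize(m,(640,400),interpolation=cv2.INTER_AREA)/255
obs={}
for n,th,(x,y,w,h) in (('top0',42,(203,205,40,40)),('scene0',60,(385,230,60,60))):
    g=cv2.imread(f'pics/{n}.png').max(2); o=np.zeros((400,640)); o[y:y+h,x:x+w]=g[y:y+h,x:x+w]<th; obs[n]=o; print(n,o.sum())
def cost(q): return sum(abs(mask(load_[n],q)-obs[n]).sum() for n in obs)
load_={'top0':T,'scene0':S}
q0=onz(T,222,223,102); best=None
for yaw in np.radians([-20,-10,0,10,20]):
    m=minimize(cost,[q0[0],q0[1],yaw],method='Nelder-Mead',options=dict(initial_simplex=[[q0[0],q0[1],yaw],[q0[0]+10,q0[1],yaw],[q0[0],q0[1]+10,yaw],[q0[0],q0[1],yaw+.15]]))
    print('stamp',m.x[:2],np.degrees(m.x[2]),m.fun, [abs(mask(load_[n],m.x)-obs[n]).sum() for n in obs])
E
python3 fit.py
```

```text
tray [[621.0, 307.0, 14.0], [617.0, 81.0, 14.0], [482.0, 308.0, 14.0], [478.0, 80.0, 14.0]] [549.55511949 194.00200074  14.        ]
page (array([ 670.9015971 , -158.69791002,  133.67429182]), np.float64(0.9349165586586956))
page (array([ 678.44184668, -328.13559067,   49.05307488]), np.float64(9.041523776962427))
rect None [ 611.52172841 -264.7288594     1.60327075   90.77027919] 0.5441048468739347 [ 0.1 -0.6 -0.1  0.5 -0.2 -0.4  0.2  0.5]
rect 75 [ 612.74445968 -268.90959676    1.60326754   80.        ] 0.6800811698786972 [ 0.2 -0.3 -0.2  0.7 -0.3 -0.6  0.3  0.3]
rect 85 [ 611.96910349 -266.25854669    1.60327136   80.        ] 0.5626615371773114 [ 0.1 -0.5 -0.1  0.5 -0.2 -0.5  0.2  0.5]
rect 95 [ 611.19380886 -263.60759005    1.6032716    80.        ] 0.5542704488117977 [ 0.  -0.6 -0.1  0.4 -0.1 -0.4  0.2  0.6]
top0 357.0
scene0 0.0
stamp [554.51263901 255.22422439] -21.578786855021782 1093.0901960784313 [np.float64(131.3843137254902), np.float64(961.7058823529412)]
stamp [555.1638555  255.54147595] -1.2004147328850343 1062.1882352941177 [np.float64(67.2235294117647), np.float64(994.964705882353)]
stamp [554.59552746 255.87431638] 4.038965211844627 1055.2941176470588 [np.float64(71.28235294117647), np.float64(984.0117647058823)]
stamp [555.30980554 257.04684419] 12.259170288743494 1066.1176470588236 [np.float64(98.70980392156862), np.float64(967.407843137255)]
stamp [554.96476662 256.26298323] 13.000613041166195 1062.149019607843 [np.float64(100.07450980392156), np.float64(962.0745098039215)]
```

```bash
sed -i "s/('scene0',60/('scene0',85/" fit.py
cat >> fit.py <<'E'
P=RP(1.603); print('page z',P[:,2],'x',P[:,0])
im=cv2.resize(cv2.imread('pics/scene0.png')[225:290,380:445],None,fx=6,fy=6)
o=cv2.resize((abs(mask(S,m.x)-obs['scene0'])*255).astype(np.uint8)[225:290,380:445],None,fx=6,fy=6)
E
python3 fit.py | grep -E 'top0|scene0|stamp|page z'
```

```text
top0 357.0
scene0 948.0
stamp [558.30538338 256.87473403] -0.8867379137717324 196.45098039215685 [np.float64(81.24705882352941), np.float64(115.20392156862744)]
stamp [557.91363461 257.4449618 ] -0.09235031640781288 198.24313725490194 [np.float64(82.6705882352941), np.float64(115.57254901960783)]
stamp [558.19299882 256.88880118] -0.972561869467489 198.078431372549 [np.float64(81.24705882352941), np.float64(116.83137254901959)]
stamp [558.49826155 256.91506742] -0.39885038307501103 197.36470588235295 [np.float64(89.52549019607844), np.float64(107.83921568627451)]
stamp [558.61163765 256.97190605] 0.8552393368933593 197.10196078431372 [np.float64(90.33333333333333), np.float64(106.76862745098039)]
page z [ 0.0151161  -0.46922814  0.88294759] x [-0.02842924  0.88248979  0.46947156]
```

The rows hold only shifts and a roll about the tool's own z, so no row commands a tilt, and the page needs 28°. I'll test what the controller does at the reach limit, to see whether it trades orientation there. The test is with an empty gripper, high up on the free left side.

>>> move_arm(rows=[[[40, -60, -20, 0, 1], [90, -130, -40, 0, 1], [144, -205, -60, 0, 1], [144, -205, -60, 0, 1], [144, -205, -60, 0, 1], [144, -205, -60, 0, 1]]])

```text
time_s: 0.85
eef_pos: [0.3, 699.4, 297.6]
ee_rot: [0.001, 0.804, 0.595, -0.001]
force: [0.7, 0.1, -0.0]
grip_width: 1.0
```

>>> move_arm(rows=[[[48, -15, 0, 0, 1], [96, -30, 0, 0, 1], [143, -44, 0, 0, 1], [191, -59, 0, 0, 1], [191, -59, 0, 0, 1], [191, -59, 0, 0, 1]]])

```text
time_s: 1.6
eef_pos: [0.1, 790.4, 259.1]
ee_rot: [-0.016, 0.804, 0.594, 0.012]
force: [-0.4, -0.1, 0.2]
grip_width: 1.0
```

```bash
python3 -c "
from h import *
s=sense();print(np.round(s['joints'],3),s['eef_pos'],rot(s['ee_rot']).round(3))"
```

```text
[1.421 1.059 0.187 0.006 1.856 0.15 ] [6.42012455e-02 7.90440419e+02 2.59088722e+02] [[ 0.293  0.956  0.   ]
 [ 0.955 -0.293  0.04 ]
 [ 0.038 -0.012 -0.999]]
```

>>> move_arm(rows=[[[115, -35, -40, 0, 1], [115, -35, -40, 0, 1]]])

```text
time_s: 1.85
eef_pos: [0.2, 799.8, 262.0]
ee_rot: [-0.033, 0.803, 0.594, 0.024]
force: [-0.2, -0.1, -0.0]
grip_width: 0.998
```

>>> move_arm(rows=[[[115, -35, -40, 0, 1], [115, -35, -40, 0, 1]]])

```text
time_s: 2.1
eef_pos: [0.4, 808.0, 267.9]
ee_rot: [-0.049, 0.803, 0.593, 0.037]
force: [-0.2, 0.5, -0.6]
grip_width: 1.001
```

```bash
python3 -c "
from h import *
s=sense();print(s['joints'],s['eef_pos'],rot(s['ee_rot']).round(3))"
```

```text
[1.42038135 1.04965112 0.18708058 0.01825558 1.7830836  0.15205807] [3.75340102e-01 8.08043902e+02 2.67876793e+02] [[ 0.293  0.956  0.001]
 [ 0.949 -0.291  0.123]
 [ 0.117 -0.035 -0.992]]
```

Pushing past the reach limit tilts the tool outward by 0.04 rad per short call. At the robot's left that is exactly the +y lean the page needs. The plan is to return to vertical, grasp the stamp, tilt at this limit, stamp, untilt and put it back. I'll work out the arm's geometry first.

Run:
```python
import numpy as np
from scipy.optimize import least_squares
D=[((.3134,1.4983,1.3310),np.hypot(153.94,501.71),238.8),((1.059,.187,1.856),790.44,259.09),((1.04965,.18708,1.78308),808.04,267.88)]
def fk(p,q):
    a,b,d,h,r0=p; s=np.cumsum(q); return r0+a*np.sin(s[0])+b*np.sin(s[1])+d*np.sin(s[2]),h+a*np.cos(s[0])+b*np.cos(s[1])+d*np.cos(s[2])
f=lambda p:np.r_[np.ravel([np.subtract(fk(p,q),(r,z)) for q,r,z in D]),(p[4])*.01]
s=least_squares(f,[400,400,250,300,0]);print(s.x,s.fun)
for q2 in(-.9,-.6,-.3,0,.3):
    q=(q2,2.5,np.pi-q2-2.5);print(q,fk(s.x,q))
```

```text
[470.4297733  424.90515193 256.85453588 149.52268142 -32.56960149] [ 0.01646963  0.00985122 -0.0015978  -0.23637744 -0.01161487  0.22652623
 -0.32569601]
(-0.9, 2.5, 1.5415926535897935) (np.float64(23.65407166614202), np.float64(172.6849545332028))
(-0.6, 2.5, 1.2415926535897932) (np.float64(103.89355029117749), np.float64(143.5631892305331))
(-0.3, 2.5, 0.9415926535897929) (np.float64(171.94318198949978), np.float64(92.02971690347181))
(0, 2.5, 0.6415926535897931) (np.float64(221.72429583039613), np.float64(22.687869155369526))
(0.3, 2.5, 0.3415926535897933) (np.float64(248.79009317512183), np.float64(-58.26825327187822))
```

```bash
cat >> h.py <<'E'
def plan(*pts):
    "tool shifts from the present pose to world points"
    s=sense(); M=rot(s['ee_rot'])
    for p in pts: print(p,'->',np.round(M.T@(np.array(p)-s['eef_pos']),0).tolist())
    print('M',M.round(3).tolist(),'q',np.round(s['joints'],2).tolist(),'t',s['time_s'])
E
python3 -c "
from h import *
plan((500,330,400),(500,-300,400),(20,-740,320))"
```

```text
(500, 330, 400) -> [-292.0, 612.0, -190.0]
(500, -300, 400) -> [-889.0, 795.0, -267.0]
(20, -740, 320) -> [-1457.0, 467.0, -242.0]
M [[0.293, 0.956, 0.001], [0.949, -0.291, 0.123], [0.117, -0.035, -0.992]] q [1.42, 1.05, 0.19, 0.02, 1.78, 0.15] t 2.1
```

>>> move_arm(rows=[[[-29, 61, -19, 1, 1], [-58, 122, -40, 2, 1], [-88, 184, -60, 3.5, 1], [-117, 245, -80, 5, 1], [-146, 306, -100, 6.5, 1], [-175, 367, -120, 8, 1], [-204, 428, -140, 9.5, 1], [-234, 490, -160, 11, 1], [-263, 551, -180, 12.1, 1], [-292, 612, -190, 12.1, 1], [-292, 612, -190, 12.1, 1], [-292, 612, -190, 12.1, 1]]])

```text
time_s: 3.6
eef_pos: [501.7, 327.3, 400.8]
ee_rot: [-0.061, 0.998, 0.002, 0.001]
force: [-0.1, 0.3, -0.0]
grip_width: 0.999
```

```bash
python3 -c "
from h import *
plan((500,-300,400),(20,-740,320))"
```

```text
(500, -300, 400) -> [-4.0, 623.0, -76.0]
(20, -740, 320) -> [-486.0, 1067.0, -52.0]
M [[1.0, 0.004, 0.001], [0.004, -0.992, 0.123], [0.002, -0.123, -0.992]] q [0.33, 0.41, 0.96, 0.12, 1.73, 0.35] t 3.6
```

>>> move_arm(rows=[[[0, 62, -8, 0, 1], [0, 124, -15, 0, 1], [0, 186, -23, 0, 1], [0, 248, -30, 0, 1], [0, 310, -38, 0, 1], [0, 372, -45, 0, 1], [0, 434, -53, 0, 1], [0, 496, -60, 0, 1], [-2, 558, -68, 0, 1], [-4, 623, -76, 0, 1], [-60, 670, -74, 0, 1]]])

```text
time_s: 4.97
eef_pos: [454.4, -340.2, 391.4]
ee_rot: [-0.062, 0.998, 0.002, 0.0]
force: [-0.9, -1.1, -0.9]
grip_width: 1.006
```

```bash
python3 -c "
from h import *
plan((20,-740,320),(0,-750,300))"
```

```text
(20, -740, 320) -> [-436.0, 404.0, 21.0]
(0, -750, 300) -> [-456.0, 416.0, 40.0]
M [[1.0, 0.004, 0.0], [0.004, -0.992, 0.124], [0.001, -0.124, -0.992]] q [-0.88, 0.41, 0.97, 0.08, 1.85, -0.87] t 4.975
```

>>> move_arm(rows=[[[-45, 41, 4, 0, 1], [-90, 82, 8, 0, 1], [-135, 123, 12, 0, 1], [-180, 164, 16, 0, 1], [-225, 205, 20, 0, 1], [-270, 246, 24, 0, 1], [-315, 287, 28, 0, 1], [-360, 328, 32, 0, 1], [-410, 372, 36, 0, 1], [-456, 416, 40, 0, 1], [-456, 450, 40, 0, 1], [-456, 500, 40, 0, 1]]])

```text
time_s: 6.48
eef_pos: [0.5, -756.6, 265.8]
ee_rot: [-0.044, 0.999, 0.002, 0.0]
force: [0.1, -0.2, 0.9]
grip_width: 1.0
```

>>> move_arm(rows=[[[0, 120, -30, 0, 1], [0, 120, -30, 0, 1]]])

```text
time_s: 6.72
eef_pos: [2.4, -771.8, 252.4]
ee_rot: [-0.023, 1.0, 0.003, -0.0]
force: [-0.2, -0.0, 0.6]
grip_width: 0.997
```

```bash
python3 -c "
from h import *
plan((556,256,260))"
```

```text
(556, 256, 260) -> [559.0, -1024.0, 40.0]
M [[1.0, 0.006, -0.0], [0.006, -0.999, 0.046], [0.0, -0.046, -0.999]] q [-1.72, 1.07, 0.19, -0.01, 1.93, -1.72] t 6.725
```

One more such call, trimmed to about 0.045 rad, then back towards the tray.

>>> move_arm(rows=[[[0, 120, -30, 0, 1], [0, 120, -30, 0, 1]]])

```text
time_s: 6.98
eef_pos: [3.4, -785.3, 242.8]
ee_rot: [-0.003, 1.0, 0.003, -0.0]
force: [0.1, 0.6, 0.6]
grip_width: 1.0
```

```bash
python3 -c "
from h import *
plan((480,-330,400),(520,256,400),(556,256,240))"
```

```text
(480, -330, 400) -> [480.0, -453.0, -155.0]
(520, 256, 400) -> [524.0, -1039.0, -152.0]
(556, 256, 240) -> [560.0, -1037.0, 8.0]
M [[1.0, 0.007, -0.0], [0.007, -1.0, 0.005], [-0.0, -0.005, -1.0]] q [-1.71, 1.08, 0.19, -0.0, 1.88, -1.72] t 6.975
```

>>> move_arm(rows=[[[40, -38, -20, 0, 1], [80, -76, -40, 0, 1], [120, -114, -60, 0, 1], [160, -152, -80, 0, 1], [200, -190, -95, 0, 1], [245, -232, -110, 0, 1], [290, -274, -120, 0, 1], [335, -316, -130, 0, 1], [380, -360, -140, 0, 1], [425, -402, -150, 0, 1], [460, -440, -155, 0, 1], [482, -490, -155, 0, 1]]])

```text
time_s: 8.48
eef_pos: [483.5, -291.1, 401.7]
ee_rot: [-0.002, 1.0, 0.004, 0.001]
force: [0.0, 0.7, 0.4]
grip_width: 1.004
```

```bash
python3 -c "
from h import *
plan((520,256,380),(556,256,200))"
```

```text
(520, 256, 380) -> [41.0, -547.0, 24.0]
(556, 256, 200) -> [76.0, -546.0, 204.0]
M [[1.0, 0.008, 0.002], [0.008, -1.0, 0.003], [0.002, -0.003, -1.0]] q [-0.75, 0.36, 1.02, 0.0, 1.76, -0.76] t 8.475
```

>>> move_arm(rows=[[[5, -60, 0, 0, 1], [10, -120, 0, 0, 1], [15, -180, 5, 0, 1], [20, -240, 10, 0, 1], [25, -300, 15, 0, 1], [30, -360, 20, 0, 1], [40, -420, 30, 0, 1], [55, -475, 50, 0, 1], [70, -520, 80, 0, 1], [76, -546, 130, 0, 1], [76, -546, 190, 0, 1], [76, -546, 204, 0, 1]]])

```text
time_s: 9.98
eef_pos: [554.5, 256.5, 197.8]
ee_rot: [-0.001, 1.0, 0.004, -0.001]
force: [1.1, -0.3, 0.6]
grip_width: 1.003
```

Run:
```python
from h import *
plan((556,256,100))
t=cap('top','top1')['color'];s=cap('scene','scene1')['color']
z=lambda i,x,y,w,h,k:cv2.resize(i[y:y+h,x:x+w],None,fx=k,fy=k,interpolation=cv2.INTER_CUBIC)
im=np.zeros((400,800,3),np.uint8)
im[:,:400]=np.clip(z(t,170,180,100,100,4)*1.6,0,255);im[:,400:]=np.clip(z(s,360,190,100,100,4)*1.6,0,255)
cv2.imwrite('pics/crop2.png',im)
```

```text
(556, 256, 100) -> [2.0, 1.0, 98.0]
M [[1.0, 0.009, -0.002], [0.009, -1.0, 0.002], [-0.002, -0.002, -1.0]] q [0.24, 0.53, 1.28, 0.0, 1.33, 0.23] t 9.975
```

View pics/crop2.png

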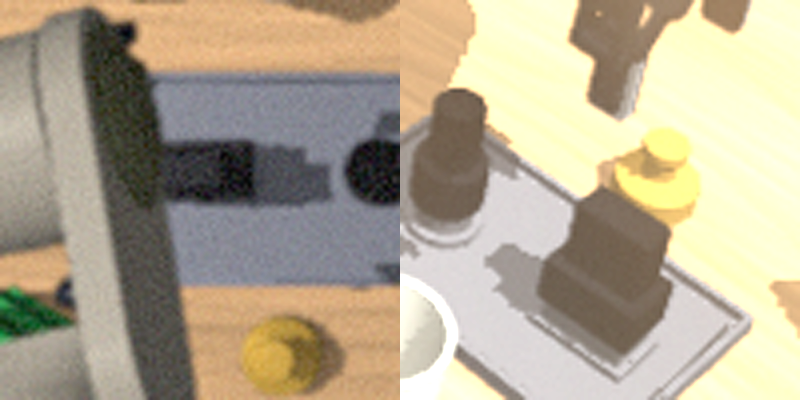

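>>> move_arm(rows=[[[2, 0, 50, 0, 1], [2, 0, 90, 0, 1], [2, 0, 124, 0, 1], [2, 0, 124, 0, 1], [2, 0, 124, 0, 0], [2, 0, 124, 0, -0.6], [2, 0, 124, 0, -1], [2, 0, 124, 0, -1], [2, 0, 124, 0, -1], [2, 0, 124, 0, -1]]], squeeze=60)

```text
time_s: 11.32
eef_pos: [558.5, 256.7, 77.2]
ee_rot: [-0.002, 1.0, 0.004, 0.002]
force: [1.2, -0.7, 3.6]
grip_width: 0.271
```

>>> move_arm(rows=[[[0, 0, -30, 0, -1], [0, 0, -80, 0, -1], [0, 0, -130, 0, -1], [0, 0, -180, 0, -1], [0, 0, -220, 0, -1], [0, 0, -220, 0, -1]]])

```text
time_s: 12.08
eef_pos: [558.2, 256.2, 299.6]
ee_rot: [-0.002, 1.0, 0.004, 0.004]
force: [-0.0, 0.1, -3.0]
grip_width: 0.267
```

Run:
```python
from h import *
plan((0,720,300))
s=cap('scene','scene2')['color']
cv2.imwrite('pics/crop3.png',np.clip(cv2.resize(s[60:310,340:540],None,fx=3,fy=2.4)*1.4,0,255).astype('uint8'))
```

```text
(0, 720, 300) -> [-554.0, -468.0, -2.0]
M [[1.0, 0.008, 0.008], [0.008, -1.0, 0.005], [0.008, -0.005, -1.0]] q [0.24, 0.48, 1.1, 0.0, 1.55, 0.23] t 12.075
```

View pics/crop3.png

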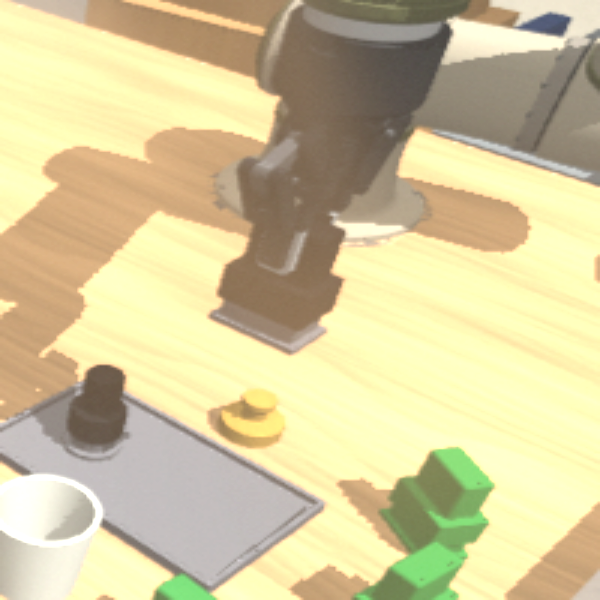

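The crop shows the stamp hanging straight from the jaws at (280,290), and the tray is left with only the round stamp. Now to the left side, with the 91° roll on the way.

>>> move_arm(rows=[[[-46, -39, 0, -1.3, -1], [-92, -78, 0, -2.6, -1], [-138, -117, 0, -3.9, -1], [-184, -156, 0, -5.2, -1], [-230, -195, 0, -6.5, -1], [-276, -234, 0, -7.8, -1], [-322, -273, 0, -9.1, -1], [-368, -312, 0, -10.4, -1], [-414, -351, 0, -11.7, -1], [-460, -390, 0, -13, -1], [-510, -430, 0, -14.3, -1], [-554, -468, -2, -15.2, -1]]])

```text
time_s: 13.62
eef_pos: [-2.0, 720.1, 296.0]
ee_rot: [0.001, 0.695, 0.719, 0.001]
force: [1.4, 1.1, -0.4]
grip_width: 0.274
```

```bash
python3 -c "
from h import *
plan((0,800,320))"
```

```text
(0, 800, 320) -> [80.0, 5.0, -24.0]
M [[-0.033, 0.999, 0.003], [0.999, 0.033, -0.0], [-0.0, 0.003, -1.0]] q [1.41, 0.79, 0.59, -0.0, 1.75, -0.19] t 13.625
```

>>> move_arm(rows=[[[60, 0, -10, 0, -1], [110, 0, -20, 0, -1], [150, 0, -30, 0, -1]]])

```text
time_s: 14.0
eef_pos: [-5.8, 777.1, 281.8]
ee_rot: [-0.009, 0.695, 0.719, 0.01]
force: [0.2, 1.3, -2.1]
grip_width: 0.27
```

>>> move_arm(rows=[[[120, 0, -30, 0, -1], [120, 0, -30, 0, -1]]])

```text
time_s: 14.25
eef_pos: [-7.9, 790.1, 276.8]
ee_rot: [-0.023, 0.695, 0.718, 0.025]
force: [0.0, -0.9, -0.7]
grip_width: 0.27
```

>>> move_arm(rows=[[[120, 0, -20, 0, -1], [120, 0, -20, 0, -1]]])

```text
time_s: 14.5
eef_pos: [-10.0, 804.2, 267.7]
ee_rot: [-0.037, 0.694, 0.718, 0.039]
force: [0.8, -0.8, -1.7]
grip_width: 0.27
```

>>> move_arm(rows=[[[120, 0, -15, 0, -1], [120, 0, -15, 0, -1]]])

```text
time_s: 14.75
eef_pos: [-11.9, 817.9, 259.0]
ee_rot: [-0.051, 0.694, 0.717, 0.053]
force: [-0.2, 0.6, -1.2]
grip_width: 0.274
```

>>> move_arm(rows=[[[120, 0, 0, 0, -1], [120, 0, 0, 0, -1]]])

```text
time_s: 15.0
eef_pos: [-13.7, 833.5, 243.9]
ee_rot: [-0.065, 0.692, 0.715, 0.067]
force: [0.4, 0.3, -2.5]
grip_width: 0.268
```

```bash
python3 -c "
from h import *
plan((0,900,300))"
```

```text
(0, 900, 300) -> [75.0, 16.0, -43.0]
M [[-0.033, 0.999, -0.0], [0.982, 0.032, 0.186], [0.186, 0.006, -0.983]] q [1.44, 1.08, 0.19, 0.02, 1.69, -0.16] t 15.0
```

>>> move_arm(rows=[[[120, 0, -40, 0, -1], [120, 0, -40, 0, -1]]])

```text
time_s: 15.25
eef_pos: [-15.2, 837.8, 262.6]
ee_rot: [-0.08, 0.691, 0.714, 0.082]
force: [0.6, 0.2, -1.5]
grip_width: 0.27
```

>>> move_arm(rows=[[[120, 0, -40, 0, -1], [120, 0, -40, 0, -1]]])

```text
time_s: 15.5
eef_pos: [-16.6, 841.1, 282.6]
ee_rot: [-0.095, 0.689, 0.712, 0.097]
force: [0.8, -0.7, -1.8]
grip_width: 0.277
```

>>> move_arm(rows=[[[120, 0, -40, 0, -1], [120, 0, -40, 0, -1]]])

```text
time_s: 15.75
eef_pos: [-17.9, 843.4, 304.0]
ee_rot: [-0.11, 0.687, 0.71, 0.112]
force: [0.8, -0.2, -1.3]
grip_width: 0.272
```

>>> move_arm(rows=[[[120, 0, -40, 0, -1], [120, 0, -40, 0, -1]]])

```text
time_s: 16.0
eef_pos: [-19.2, 844.4, 327.0]
ee_rot: [-0.125, 0.684, 0.707, 0.127]
force: [-0.8, 0.9, -2.3]
grip_width: 0.271
```

>>> move_arm(rows=[[[120, 0, -40, 0, -1], [120, 0, -40, 0, -1]]])

```text
time_s: 16.25
eef_pos: [-20.2, 844.1, 351.5]
ee_rot: [-0.14, 0.681, 0.705, 0.142]
force: [-0.7, -0.1, -1.4]
grip_width: 0.268
```

```bash
python3 -c "
from h import *
plan((0,900,300))"
```

```text
(0, 900, 300) -> [31.0, 21.0, 69.0]
M [[-0.033, 0.999, -0.004], [0.92, 0.032, 0.39], [0.39, 0.01, -0.921]] q [1.44, 0.96, 0.19, 0.05, 1.6, -0.15] t 16.25
```

>>> move_arm(rows=[[[120, 0, 0, 0, -1], [120, 0, 0, 0, -1]]])

```text
time_s: 16.5
eef_pos: [-21.4, 855.7, 350.5]
ee_rot: [-0.154, 0.678, 0.702, 0.156]
force: [-0.3, -0.1, -1.4]
grip_width: 0.275
```

>>> move_arm(rows=[[[120, 0, -20, 0, -1], [120, 0, -20, 0, -1]]])

```text
time_s: 16.75
eef_pos: [-22.3, 858.8, 367.7]
ee_rot: [-0.168, 0.675, 0.698, 0.17]
force: [0.0, -0.2, -1.5]
grip_width: 0.272
```

```bash
python3 -c "
from h import *
Pr=(R.from_euler('z',1.603)*R.from_euler('y',-28,degrees=True)).as_matrix()
M=rot(sense()['ee_rot'])
n=Pr[:,2]; print('z err',np.arccos(-M[:,2]@n),'y err',np.arccos(abs(M[:,1]@Pr[:,1])), M[:,1],Pr[:,1])
plan((480,360,400),(480,-330,400))
rect=np.array([612.3,-267.5,81]); 
for g in (69,110): print(rect+n*g)
"
```

```text
z err 0.0108832224423129 y err 0.010502610990620217 [0.99944581 0.03159317 0.01048507] [-9.99481507e-01 -3.21981072e-02 -2.77555756e-17]
(480, 360, 400) -> [-443.0, 487.0, -263.0]
(480, -330, 400) -> [-1053.0, 465.0, -584.0]
M [[-0.033, 0.999, -0.005], [0.885, 0.032, 0.465], [0.465, 0.01, -0.885]] q [1.44, 0.95, 0.19, 0.07, 1.52, -0.15] t 16.75
[ 613.3430106  -299.87674199  141.92338391]
[ 613.96277053 -319.11509593  178.12423521]
```

>>> move_arm(rows=[[[-37, 41, -22, 0, -1], [-74, 81, -44, 0, -1], [-111, 122, -66, 0, -1], [-148, 162, -88, 0, -1], [-185, 203, -110, 0, -1], [-222, 244, -132, 0, -1], [-259, 284, -154, 0, -1], [-296, 325, -176, 0, -1], [-333, 365, -198, 0, -1], [-370, 406, -220, 0, -1], [-407, 447, -242, 0, -1], [-443, 487, -263, 0, -1]]])

```text
time_s: 18.25
eef_pos: [481.4, 358.2, 400.7]
ee_rot: [-0.168, 0.675, 0.698, 0.171]
force: [0.5, 0.5, -2.3]
grip_width: 0.271
```

```bash
python3 -c "
from h import *
plan((500,-330,390),(600,-335,260))
"
```

```text
(500, -330, 390) -> [-614.0, -3.0, -311.0]
(600, -335, 260) -> [-683.0, 95.0, -198.0]
M [[-0.033, 0.999, -0.004], [0.885, 0.031, 0.465], [0.465, 0.012, -0.885]] q [0.25, 0.3, 1.18, 0.47, 1.54, -1.34] t 18.25
```

>>> move_arm(rows=[[[-54, 0, -27, 0, -1], [-108, 0, -54, 0, -1], [-162, 0, -81, 0, -1], [-216, 0, -108, 0, -1], [-270, 0, -135, 0, -1], [-324, 0, -162, 0, -1], [-378, 0, -189, 0, -1], [-432, 0, -216, 0, -1], [-486, 0, -243, 0, -1], [-540, 0, -272, 0, -1], [-590, 0, -300, 0, -1], [-614, 0, -311, 0, -1]]])

```text
time_s: 19.75
eef_pos: [502.6, -332.5, 390.2]
ee_rot: [-0.167, 0.676, 0.697, 0.171]
force: [0.2, 0.7, -0.8]
grip_width: 0.27
```

```bash
python3 -c "
from h import *
plan((605,-345,270),(614,-329,197))
"
```

```text
(605, -345, 270) -> [-70.0, 100.0, 100.0]
(614, -329, 197) -> [-90.0, 109.0, 173.0]
M [[-0.031, 1.0, -0.002], [0.885, 0.029, 0.464], [0.464, 0.013, -0.886]] q [-0.9, 0.66, 0.66, 0.36, 2.18, -2.35] t 19.75
```

>>> move_arm(rows=[[[-25, 40, 30, 0, -1], [-50, 75, 65, 0, -1], [-70, 100, 100, 0, -1], [-80, 106, 140, 0, -1], [-90, 111, 180, 0, -1], [-90, 111, 182, 0, -1], [-90, 111, 182, 0, -1]]])

```text
time_s: 20.62
eef_pos: [616.2, -325.2, 191.0]
ee_rot: [-0.165, 0.676, 0.698, 0.171]
force: [0.8, 0.1, -0.3]
grip_width: 0.27
```

Run:
```python
from h import *
plan((613.3,-299.9,142))
t=cap('top','top3')['color'];s=cap('scene','scene3')['color']
z=lambda i,x,y,w,h,k:cv2.resize(i[y:y+h,x:x+w],None,fx=k,fy=k,interpolation=cv2.INTER_CUBIC)
im=np.zeros((400,800,3),np.uint8)
im[:,:400]=np.clip(z(t,380,155,100,100,4)*1.3,0,255);im[:,400:]=np.clip(z(s,205,85,100,100,4)*1.3,0,255)
cv2.imwrite('pics/crop4.png',im)
```

```text
(613.3, -299.9, 142) -> [-0.0, -3.0, 55.0]
M [[-0.032, 0.999, 0.0], [0.886, 0.028, 0.462], [0.462, 0.015, -0.887]] q [-0.77, 0.93, 0.68, 0.35, 1.87, -2.33] t 20.625
```

View pics/crop4.png

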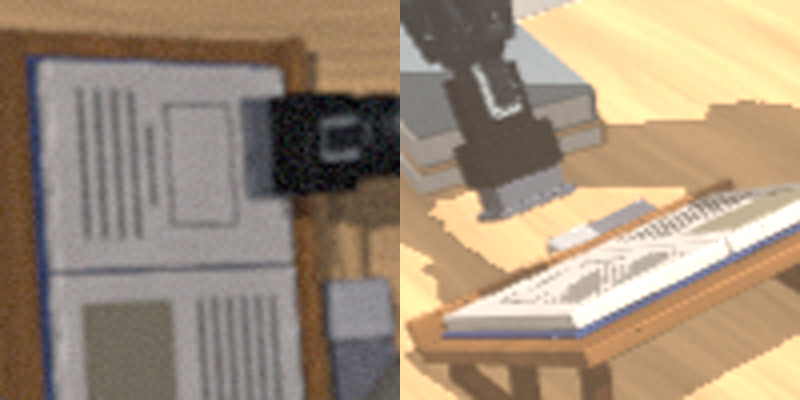

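Run:
```python
from h import *
T=load('top3');S=load('scene3');s=sense();M=rot(s['ee_rot']);c=s['eef_pos']+M[:,2]*69
print('foot',c)
for i,j in((1,-1),(1,1),(-1,-1),(-1,1)):
    p=c+M[:,0]*19*i+M[:,1]*30*j; u,v=proj(T,p),proj(S,p); print(i,j,'topcrop',(u-[380,155])*4,'scenecrop',(v-[205,85])*4+[400,0])
for a,b in [((389.5,169.5),(249.25,166.25)),((450.75,171),(216.25,164.5))]: print('page',tri(T,a,S,b))
Pr=(R.from_euler('z',1.603)*R.from_euler('y',-28,degrees=True)).as_matrix()
# slide page plane height: project far page edge corners for plane through rect centre at height z
for z in(75,81,87):
    r=np.array([612.3+(81-z)*.078,-267.5+(z-81)*.265,z]);n=Pr[:,2]
    o=[]
    for px in((389.5,169.5),(450.75,171)):
        q,d=ray(T,*px);P=q+d*((r-q)@n)/(d@n);o.append(((proj(S,P)-[205,85])*4+[400,0]).round(0).tolist())
    print(z,o)
```

```text
foot [ 616.22105951 -293.61907149  129.88082327]
1 -1 topcrop [245.64045985 201.2845249 ] scenecrop [577.95274076 186.09663366]
1 1 topcrop [239.19287718  98.99412194] scenecrop [504.09371864 216.2625716 ]
-1 -1 topcrop [293.61120685 200.07361502] scenecrop [550.58614623 190.06897075]
-1 1 topcrop [287.09712965  99.59737082] scenecrop [477.93951849 219.50790739]
page (array([ 672.48500828, -160.01435578,  126.45099543]), np.float64(2.5581250867773644))
page (array([ 676.31744666, -330.51000767,   43.90227176]), np.float64(6.41682469431551))
75 [[574.0, 317.0], [435.0, 322.0]]
81 [[575.0, 310.0], [436.0, 315.0]]
87 [[576.0, 302.0], [437.0, 309.0]]
```

>>> move_arm(rows=[[[-1, -2, 20, 0, -1], [-2, -3, 40, 0, -1], [-3, -3, 50, 0, -1], [-3, -3, 55, 0, -1], [-3, -3, 58, 0, -1], [-3, -3, 58, 0, -1]]])

```text
time_s: 21.48
eef_pos: [613.6, -302.1, 139.3]
ee_rot: [-0.164, 0.676, 0.698, 0.171]
force: [0.5, -2.4, 4.4]
grip_width: 0.273
```

Run:
```python
from h import *
s=sense();M=rot(s['ee_rot']);print('F tool',M.T@s['force'],s['eef_pos'],s['wrist_torque'])
plan((612.6+.0152*69,-268.5-.469*69,77+.883*69))
t=cap('top','top4')['color'];s=cap('scene','scene4')['color']
z=lambda i,x,y,w,h,k:cv2.resize(i[y:y+h,x:x+w],None,fx=k,fy=k,interpolation=cv2.INTER_CUBIC)
im=np.zeros((400,800,3),np.uint8)
im[:,:400]=np.clip(z(t,380,155,100,100,4)*1.5,0,255);im[:,400:]=np.clip(z(s,205,95,80,80,5)*1.3,0,255)
cv2.imwrite('pics/crop5.png',im)
```

```text
F tool [-0.16066302  0.49412661 -5.02377427] [ 613.55127213 -302.08661435  139.33369452] [-0.28585417  0.14784658  0.01119448]
(613.6488, -300.861, 137.927) -> [0.0, 0.0, 2.0]
M [[-0.032, 0.999, 0.002], [0.887, 0.028, 0.46], [0.46, 0.017, -0.888]] q [-0.75, 0.91, 0.84, 0.35, 1.72, -2.36] t 21.475
```

View pics/crop5.png

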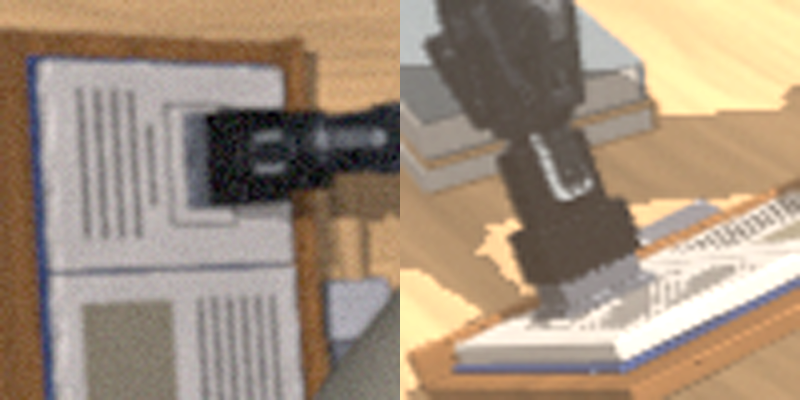

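Run:
```python
from h import *
T=load('top4');S=load('scene4');s=sense();M=rot(s['ee_rot'])
for L in(69,60):
  c=s['eef_pos']+M[:,2]*L
  for i,j in((0,0),(1,-1),(1,1),(-1,-1),(-1,1)):
    p=c+M[:,0]*19*i+M[:,1]*30*j; u,v=proj(T,p),proj(S,p); print(L,i,j,'topcrop',((u-[380,155])*4).round(),'scenecrop',((v-[205,95])*5+[400,0]).round())
im=cv2.imread('pics/top4.png')[165:225,410:460]
cv2.imwrite('pics/crop6.png',np.clip(cv2.resize(im,None,fx=10,fy=10,interpolation=cv2.INTER_CUBIC)*1.8,0,255).astype('uint8'))
```

```text
69 0 0 topcrop [204. 162.] scenecrop [598. 300.]
69 1 -1 topcrop [183. 211.] scenecrop [659. 280.]
69 1 1 topcrop [177. 114.] scenecrop [570. 320.]
69 -1 -1 topcrop [230. 210.] scenecrop [625. 282.]
69 -1 1 topcrop [224. 114.] scenecrop [537. 321.]
60 0 0 topcrop [214. 161.] scenecrop [593. 285.]
60 1 -1 topcrop [193. 210.] scenecrop [654. 264.]
60 1 1 topcrop [187. 112.] scenecrop [564. 304.]
60 -1 -1 topcrop [240. 209.] scenecrop [619. 267.]
60 -1 1 topcrop [234. 113.] scenecrop [531. 305.]
```

View pics/crop6.png

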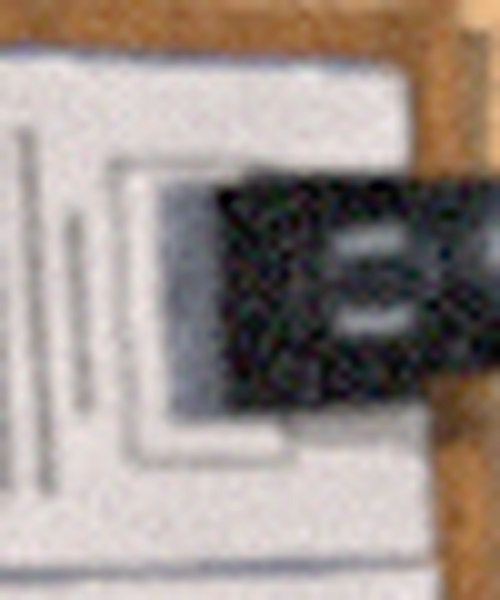

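The enlarged crop (10x) shows the foot in light contact. Its left edge is at x≈168 against the rectangle's line at 122, so it sits about 7 mm too low on the page and 3 mm too far along x. I'll lift, shift and press.

>>> move_arm(rows=[[[0, 0, -14, 0, -1], [3, -1, -18, 0, -1], [7, -3, -18, 0, -1], [7, -3, -14, 0, -1], [7, -3, -6, 0, -1], [7, -3, 0, 0, -1], [7, -3, 4, 0, -1], [7, -3, 7, 0, -1], [7, -3, 8, 0, -1]]])

```text
time_s: 22.7
eef_pos: [610.4, -292.7, 136.3]
ee_rot: [-0.163, 0.676, 0.698, 0.171]
force: [-0.5, -3.8, 7.5]
grip_width: 0.273
```

Run:
```python
from h import *
s=sense();M=rot(s['ee_rot']);print('F tool',M.T@s['force'],s['eef_pos'],s['wrist_torque'])
cap('top','top5')
im=cv2.imread('pics/top5.png')[165:225,410:460]
cv2.imwrite('pics/crop7.png',np.clip(cv2.resize(im,None,fx=10,fy=10,interpolation=cv2.INTER_CUBIC)*1.8,0,255).astype('uint8'))
```

```text
F tool [ 0.12216833 -0.51527224 -8.40394656] [ 610.39958065 -292.73649851  136.25224225] [-0.13475723  0.41457106  0.16045705]
```

View pics/crop7.png

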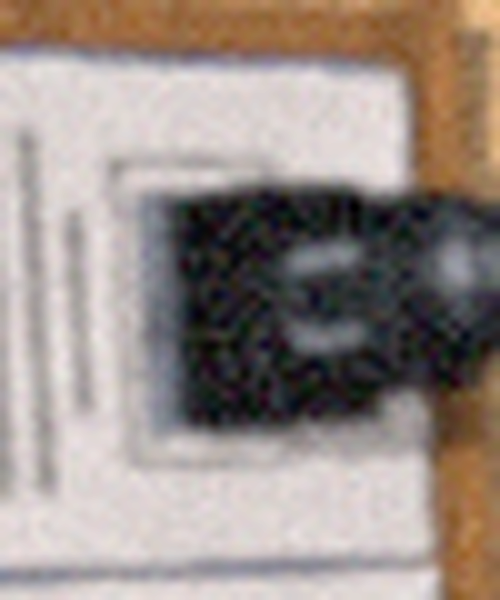

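The foot is now centred: the gap is about 23 px (7.3 mm), and its centre row is 312 against 311 for the rectangle. Pressing to the stop.

>>> move_arm(rows=[[[0, 0, 4, 0, -1], [0, 0, 7, 0, -1], [0, 0, 9, 0, -1], [0, 0, 9, 0, -1]]])

```text
time_s: 23.25
eef_pos: [610.8, -290.7, 131.9]
ee_rot: [-0.16, 0.676, 0.698, 0.171]
force: [-1.7, -10.6, 18.8]
grip_width: 0.27
```

Run:
```python
from h import *
s=sense();M=rot(s['ee_rot']);print('F tool',M.T@s['force'],s['eef_pos'],s['wrist_torque'],M[:,2])
```

```text
F tool [ -0.82401969  -1.60294765 -21.55134009] [ 610.83890653 -290.74228527  131.91391014] [0.01242254 0.71085482 0.4050762 ] [ 0.00815163  0.45490336 -0.8905035 ]
```

The tool force is 21.5 N, well over the spring's 11 N, and the travel stopped short of the command, so the handle is at its stop. I'll hold briefly, then lift along the stamp axis.

>>> move_arm(rows=[[[0, 0, 4, 0, -1], [0, 0, 4, 0, -1], [0, 0, 4, 0, -1], [0, 0, -5, 0, -1], [0, 0, -25, 0, -1], [0, 0, -60, 0, -1], [0, 0, -110, 0, -1], [-20, 0, -160, 0, -1], [-60, 0, -190, 0, -1], [-60, 0, -190, 0, -1]]])

```text
time_s: 24.5
eef_pos: [590.8, -416.5, 260.3]
ee_rot: [-0.157, 0.68, 0.695, 0.173]
force: [-0.3, -0.3, -1.5]
grip_width: 0.273
```

```bash
python3 -c "
from h import *
s=cap('scene','scene6')['color']
cv2.imwrite('pics/crop8.png',np.clip(cv2.resize(s[0:200,140:340],None,fx=3,fy=3)*1.3,0,255).astype('uint8'))
plan((450,-400,400),(0,-640,330))"
```

```text
(450, -400, 400) -> [80.0, -138.0, -119.0]
(0, -640, 330) -> [-152.0, -594.0, -173.0]
M [[-0.031, 0.999, 0.019], [0.892, 0.019, 0.451], [0.451, 0.031, -0.892]] q [-0.88, 1.09, 0.19, 0.38, 2.19, -2.3] t 24.55
```

View pics/crop8.png

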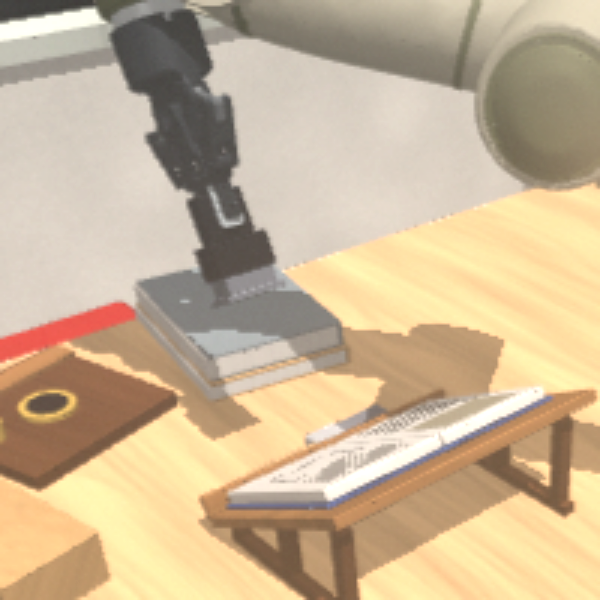

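>>> move_arm(rows=[[[27, -46, -40, 1, -1], [54, -92, -80, 2, -1], [80, -138, -119, 3.5, -1], [55, -187, -125, 5, -1], [30, -237, -131, 6.5, -1], [4, -288, -137, 8, -1], [-22, -338, -143, 9.5, -1], [-48, -389, -149, 11, -1], [-74, -440, -155, 12.5, -1], [-100, -491, -161, 14, -1], [-126, -542, -167, 15.2, -1], [-150, -590, -173, 15.2, -1]]])

```text
time_s: 26.05
eef_pos: [3.3, -638.7, 331.7]
ee_rot: [-0.231, 0.973, 0.003, 0.01]
force: [0.3, 0.4, -2.1]
grip_width: 0.27
```

```bash
python3 -c "
from h import *
plan((0,-700,330),(0,-700,400))"
```

```text
(0, -700, 330) -> [-3.0, 56.0, -26.0]
(0, -700, 400) -> [-2.0, 24.0, -89.0]
M [[1.0, 0.01, 0.019], [0.0, -0.894, 0.449], [0.021, -0.449, -0.893]] q [-1.73, 0.93, 0.32, -0.07, 2.35, -1.77] t 26.05
```

>>> move_arm(rows=[[[0, 50, -20, 0, -1], [0, 100, -40, 0, -1], [0, 140, -60, 0, -1]]])

```text
time_s: 26.42
eef_pos: [4.9, -674.1, 288.3]
ee_rot: [-0.215, 0.977, 0.003, 0.01]
force: [0.3, -0.3, -1.5]
grip_width: 0.275
```

>>> move_arm(rows=[[[0, 110, -50, 0, -1], [0, 110, -50, 0, -1]]])

```text
time_s: 26.68
eef_pos: [5.8, -691.2, 259.8]
ee_rot: [-0.199, 0.98, 0.004, 0.01]
force: [-0.1, 0.7, -1.8]
grip_width: 0.27
```

>>> move_arm(rows=[[[0, 110, -50, 0, -1], [0, 110, -50, 0, -1]]])

```text
time_s: 26.92
eef_pos: [6.2, -706.2, 235.6]
ee_rot: [-0.183, 0.983, 0.004, 0.01]
force: [-0.5, -0.3, -0.9]
grip_width: 0.269
```

>>> move_arm(rows=[[[0, 110, -50, 0, -1], [0, 110, -50, 0, -1]]])

```text
time_s: 27.18
eef_pos: [6.5, -719.4, 215.9]
ee_rot: [-0.166, 0.986, 0.004, 0.01]
force: [-0.5, 0.6, -1.3]
grip_width: 0.275
```

>>> move_arm(rows=[[[0, 110, -50, 0, -1], [0, 110, -50, 0, -1]]])

```text
time_s: 27.42
eef_pos: [6.5, -731.3, 200.4]
ee_rot: [-0.149, 0.989, 0.004, 0.01]
force: [0.5, 0.6, -0.6]
grip_width: 0.272
```

```bash
python3 -c "
from h import *
plan((0,-700,330))"
```

```text
(0, -700, 330) -> [-4.0, -68.0, -115.0]
M [[1.0, 0.01, 0.018], [0.005, -0.956, 0.295], [0.02, -0.295, -0.955]] q [-1.71, 1.15, 0.19, -0.03, 2.11, -1.73] t 27.425
```

>>> move_arm(rows=[[[0, 100, -80, 0, -1], [0, 100, -80, 0, -1]]])

```text
time_s: 27.68
eef_pos: [6.0, -736.1, 211.0]
ee_rot: [-0.131, 0.991, 0.004, 0.01]
force: [0.1, 1.3, -1.4]
grip_width: 0.273
```

>>> move_arm(rows=[[[0, 110, -75, 0, -1], [0, 110, -75, 0, -1]]])

```text
time_s: 27.92
eef_pos: [5.6, -742.7, 216.2]
ee_rot: [-0.112, 0.994, 0.003, 0.01]
force: [-0.3, -0.1, -1.0]
grip_width: 0.272
```

>>> move_arm(rows=[[[0, 110, -60, 0, -1], [0, 110, -60, 0, -1]]])

```text
time_s: 28.18
eef_pos: [5.5, -751.4, 214.7]
ee_rot: [-0.094, 0.996, 0.003, 0.01]
force: [-0.3, 0.4, -1.2]
grip_width: 0.27
```

>>> move_arm(rows=[[[0, 110, -50, 0, -1], [0, 110, -50, 0, -1]]])

```text
time_s: 28.42
eef_pos: [5.4, -761.4, 210.3]
ee_rot: [-0.076, 0.997, 0.003, 0.01]
force: [0.3, 0.1, -2.5]
grip_width: 0.274
```

>>> move_arm(rows=[[[0, 115, -50, 0, -1], [0, 115, -50, 0, -1]]])

```text
time_s: 28.68
eef_pos: [5.3, -771.0, 208.3]
ee_rot: [-0.057, 0.998, 0.003, 0.01]
force: [-0.0, 0.2, -1.2]
grip_width: 0.276
```

>>> move_arm(rows=[[[0, 115, -40, 0, -1], [0, 115, -40, 0, -1]]])

```text
time_s: 28.92
eef_pos: [5.2, -781.8, 203.2]
ee_rot: [-0.037, 0.999, 0.003, 0.01]
force: [0.9, 1.0, -1.5]
grip_width: 0.268
```

```bash
python3 -c "
from h import *
plan((0,-700,330))"
```

```text
(0, -700, 330) -> [-2.0, -91.0, -120.0]
M [[1.0, 0.006, 0.02], [0.004, -0.997, 0.075], [0.02, -0.074, -0.997]] q [-1.72, 1.13, 0.19, 0.01, 1.9, -1.72] t 28.925
```

>>> move_arm(rows=[[[0, 115, -40, 0, -1], [0, 115, -40, 0, -1]]])

```text
time_s: 29.18
eef_pos: [5.1, -791.7, 202.1]
ee_rot: [-0.018, 1.0, 0.002, 0.01]
force: [-0.4, 0.1, -1.1]
grip_width: 0.27
```

>>> move_arm(rows=[[[0, 115, -40, 0, -1], [0, 115, -40, 0, -1]]])

```text
time_s: 29.42
eef_pos: [4.9, -800.8, 204.9]
ee_rot: [0.003, 1.0, 0.002, 0.01]
force: [-0.8, -0.5, -2.2]
grip_width: 0.274
```

```bash
python3 -c "
from h import *
plan((480,-330,400),(520,256,400))"
```

```text
(480, -330, 400) -> [481.0, -468.0, -188.0]
(520, 256, 400) -> [524.0, -1054.0, -190.0]
M [[1.0, 0.004, 0.02], [0.004, -1.0, -0.005], [0.02, 0.005, -1.0]] q [-1.72, 1.13, 0.19, 0.02, 1.82, -1.72] t 29.425
```

Vertical again, within 0.02 rad. Back over to the tray.

>>> move_arm(rows=[[[40, -36, -30, 0, -1], [80, -72, -60, 0, -1], [120, -110, -90, 0, -1], [160, -148, -115, 0, -1], [200, -187, -135, 0, -1], [242, -229, -150, 0, -1], [285, -271, -165, 0, -1], [328, -313, -175, 0, -1], [371, -355, -182, 0, -1], [414, -400, -188, 0, -1], [450, -445, -188, 0, -1], [482, -495, -188, 0, -1]]])

```text
time_s: 30.92
eef_pos: [481.8, -301.1, 400.2]
ee_rot: [0.003, 1.0, 0.002, 0.01]
force: [0.9, -1.5, -1.8]
grip_width: 0.27
```

>>> move_arm(rows=[[[5, -60, 0, 0, -1], [10, -120, 0, 0, -1], [15, -180, 0, 0, -1], [20, -240, 0, 0, -1], [25, -300, 0, 0, -1], [30, -360, 5, 0, -1], [40, -420, 10, 0, -1], [55, -475, 20, 0, -1], [70, -520, 50, 0, -1], [74, -546, 90, 0, -1], [74, -546, 140, 0, -1], [74, -546, 160, 0, -1]]])

```text
time_s: 32.42
eef_pos: [555.7, 244.5, 235.7]
ee_rot: [0.003, 1.0, 0.003, 0.008]
force: [0.0, 0.4, -1.3]
grip_width: 0.272
```

```bash
python3 -c "
from h import *
plan((557,254,90),(557,254,77))
s=cap('scene','scene7')['color']
cv2.imwrite('pics/crop9.png',np.clip(cv2.resize(s[80:310,320:520],None,fx=3,fy=2.5)*1.4,0,255).astype('uint8'))"
```

```text
(557, 254, 90) -> [-1.0, -10.0, 146.0]
(557, 254, 77) -> [-1.0, -11.0, 159.0]
M [[1.0, 0.005, 0.017], [0.005, -1.0, -0.007], [0.017, 0.007, -1.0]] q [0.23, 0.49, 1.25, -0.01, 1.39, 0.22] t 32.425
```

View pics/crop9.png

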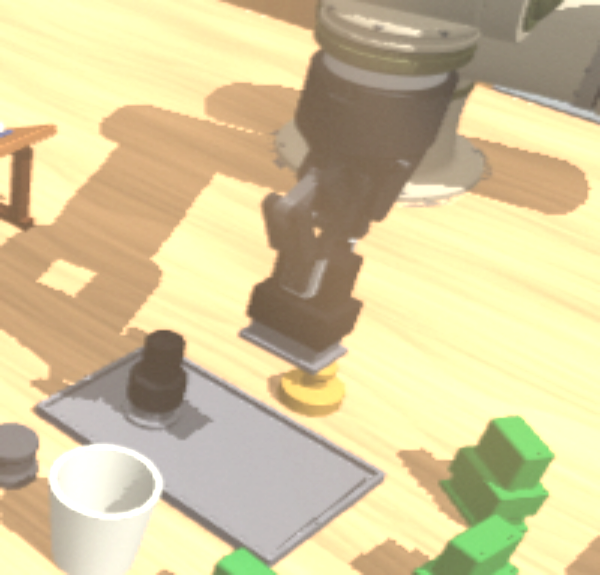

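Still held upright above the tray, clear of the round stamp at (157,375). Lowering.

>>> move_arm(rows=[[[-1, -8, 60, 0, -1], [-1, -8, 110, 0, -1], [-1, -8, 142, 0, -1], [-1, -8, 150, 0, -1], [-1, -8, 155, 0, -1], [-1, -8, 159, 0, -1], [-1, -8, 159, 0, -1]]])

```text
time_s: 33.35
eef_pos: [557.7, 251.3, 76.7]
ee_rot: [0.003, 1.0, 0.002, 0.009]
force: [-0.2, 0.1, 3.1]
grip_width: 0.275
```

Contact is at the same height as at pickup (76.7 against 77.2), with 3 N. Open and retreat.

>>> move_arm(rows=[[[0, 0, 0, 0, -0.3], [0, 0, 0, 0, 0], [0, 0, 0, 0, 0.5], [0, 0, 0, 0, 1], [0, 0, 0, 0, 1], [0, 0, 0, 0, 1], [0, 0, -20, 0, 1], [0, 0, -60, 0, 1], [0, 0, -110, 0, 1], [0, 0, -160, 0, 1], [-40, 0, -200, 0, 1], [-100, 0, -220, 0, 1]]])

```text
time_s: 34.85
eef_pos: [454.1, 252.1, 296.4]
ee_rot: [0.003, 1.0, 0.002, 0.01]
force: [0.2, 1.1, 0.6]
grip_width: 1.0
```

>>> move_arm(rows=[[[-50, 0, 0, 0, 1], [-110, 0, 0, 0, 1], [-110, 0, 0, 0, 1], [-110, 0, 0, 0, 1]]])

```text
time_s: 35.35
eef_pos: [344.7, 251.8, 294.5]
ee_rot: [0.003, 1.0, 0.002, 0.011]
force: [1.0, -0.3, -0.1]
grip_width: 0.998
```

```bash
python3 -c "
from h import *
t=cap('top','top8')['color'];s=cap('scene','scene8')['color']
im=np.zeros((400,800,3),np.uint8)
z=lambda i,x,y,w,h,k:cv2.resize(i[y:y+h,x:x+w],None,fx=k,fy=k,interpolation=cv2.INTER_CUBIC)
im[:,:400]=np.clip(z(t,160,140,160,160,2.5)*1.6,0,255);im[:,400:]=np.clip(z(s,300,190,160,160,2.5)*1.4,0,255)
cv2.imwrite('pics/crop10.png',im);print(sense()['eef_pos'],sense()['force'])"
```

```text
[345.13145687 251.68863735 294.05684866] [ 1.09242942 -0.09130362 -0.30063886]
```

View pics/crop10.png

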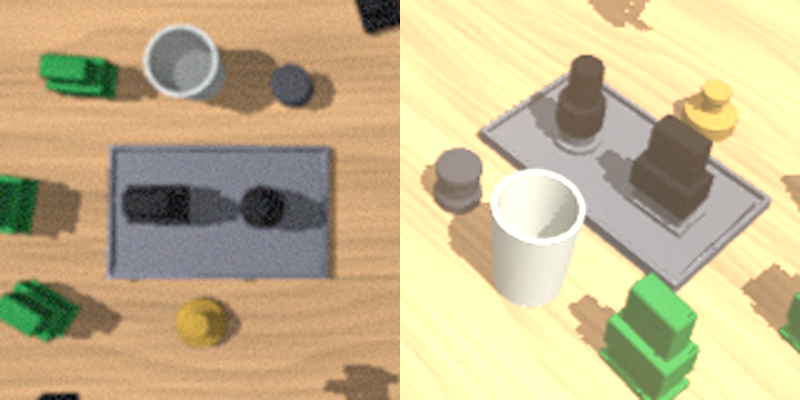

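```bash
python3 -c "
from rig import ctrl
print(ctrl.finish_job())"
```

```text
the job is handed in; nothing more can be done
None
```

The oblong stamp was pressed once inside the printed rectangle and put back upright in the tray. I handed the job in with the clock just past 35 s; no verdict is reported.

**Tilt:** the moves cannot command a tilt. I leaned the tool by pushing a little past the reach limit on the robot's left, and undid it the same way on the right. During this, joint 3 sat at its lower limit and read 0.187 against the stated 0.19. I took that as rounding.

**Impression:**
- **Angle:** the stamp stood within about 0.02 rad of flat and 0.03 rad of straight.
- **Position:** after one correction of about 7 mm, the foot looked centred to 1–2 mm.
- **Stop:** the force reached 21.5 N with the travel stopped short, well over the spring's 11 N, so I held it at the stop. The first touch, before the correction, was a light press of about 5 N, roughly 10 mm from the centre.

**Last pictures:** the stamp stands upright and released in the tray, and the gripper is clear of everything. The round stamp, cup, loupe and weight are where they were. I did not look again at the tape or the brush's exact position at the end.

**Measurement that disagreed:** the page surface turned out about 4–7 mm higher than I had worked out from the pictures. That was why the first touch was off.

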